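# Lay out capacitors by thickness on a row of rests

## Robot

A 6-joint arm with a two-finger parallel gripper is mounted at the origin on a cart in front of the work surface, level with it; the furniture and walls round the work are solid. World frame = base frame: x ahead of the robot, y to its left, z up, the work surface at z = 0. Lengths are in mm, angles in rad, forces in N, time in s.
With the tool pointing down it reaches from about 300 to 775 mm from the base axis. Payload 14.6 kg.
Tool frame: the origin (TCP) lies on the centre line of the jaws, within the pads' length; the fingertips stand 8 mm ahead of it and the grasp point (between the pads) lies 11 mm behind it; z points along the fingers, y is the line along which they close (so a half turn about z gives the same grasp; the last joint's range is limited). The gripper opens to 94 mm and grips with 3 to 60 N. Pads are 16 mm wide; open, the fingers measure 119 mm over their backs; the gripper's body (75 mm by 177 mm) begins 78 mm behind the grasp point.
Start: joints at [1.057, 0.3, 1.521, -0, 1.321, -0.067], TCP at [237.641, 496, 213.446] pointing down, gripper open.
Joint ranges: [-3.03, 3.03], [-0.79, 2.21], [0.23, 2.52], [-1.04, 4.18], [0, 3.07], [-2.55, 2.55]. Speed limits (rad/s): [2.22, 2.22, 2.57, 3.14, 3.14, 3.14].

## Interface

Orientations are given as [roll, pitch, yaw] about the fixed x, y, z axes, in that order (R = Rz(yaw) Ry(pitch) Rx(roll)).
In Python, from cell import manip gives the robot as it stands.
- The arm moves only by the tool jog_arm, never from a script. Its argument "rows" is one flat list of numbers, 7 for each row, row after row: the shift along the world's x, y, z in cm, then the turn, a rotation vector about the world's x, y, z in rad, then the closure, from 0 (fully open) to 1 (shut). In form: [dx, dy, dz, rx, ry, rz, fingers, dx, dy, dz, rx, ry, rz, fingers, ...]. A call has 1 to 20 rows; each row shifts and turns the commanded pose from where the row before left it; what a row does not reach is not made up. A row lasts 1/12 s, in which the tool goes at most 41.7 mm and 7.16 degrees, less where a joint would pass 70% of its speed; a pose out of reach is approached as far as the arm can. A call with a gripper value outside its range is refused whole. The fingers move at their own pace and stop on an object; "newtons" is the grip in N (left out, the last holds). Time passes only in rows, so rows that do not move let the fingers close. It gives the time, the measured TCP pose, the force, the opening and the grip force at its end, in the units of the state.
- manip.read_state(): the state, without advancing time (a new reading comes with each control period).
- manip.camera(name): name is "side" or "top"; returns (picture, depth): 420x560x3 uint8, blue, green, red; 420x560 float32, mm along the optical axis (not along the pixel's ray), 0 where there is no reading.
- manip.camera_model(name): a dict with "K" (3x3 intrinsics, pixels), "k1" (the pictures are not rectified: a ray, as slopes to the right and down, at radius r is drawn at 1 + k1 r^2 times it, then the intrinsics apply), "R" (3x3) and "t" (3): a world point X has camera coordinates R X + t. Camera axes: x right, y down, z forward; pixel columns grow to the right and rows downward; lengths in mm; the calibration is good to about 2 mm. A picture is of the moment at which its call begins. camera_model takes no time and is no camera call.
- manip.sign_off(): hands the job in; it is judged then, once.
The state is a dict: "clock": time; "joints": joint angles; "qd": joint speeds; "effort": joint torques, N m; "eef_pos": TCP position; "eef_rot": TCP orientation; "wrist_force": force on the tool from outside, world axes, zero at the start; "moment": the same for the moment, N m; "finger_gap": finger opening in mm; "finger_force": force on a finger pad.
Only numpy, scipy, OpenCV 4.12 (cv2) and the standard library are available. Lean on these libraries where they do the work, as an engineer would, in place of code of your own. Each camera call takes 0.05 s, during which the arm holds its last target. There are 200 camera calls.

## Task

Lay the four capacitors out on the row of grey rests, one to a rest, in order of thickness: the thinnest on the rest next to the red end block, the thickest at the far end. The three that lie down go lengthwise in the grooves, in the middle of their rests; the big one with the screw terminals stands upright in the middle of its rest.

Things in the scene. Friction and masses are not known exactly. Their poses are not given: they have to be found in the camera images.
- cap_tan_mid (a point): The middle of the tan capacitor, a cylinder of 17 mm diameter and 38 mm length with short lead stubs, 20 g, lying on the worktop; the frame's y axis runs along the cylinder, whichever way it has rolled. Resting in a groove its middle is 6 mm above the rest's top.
- cap_black_mid (a point): The middle of the black capacitor, a cylinder of 22 mm diameter and 34 mm length, 30 g, lying on the worktop; the frame's y axis runs along the cylinder, whichever way it has rolled. In a groove its middle is 9 mm above the rest's top.
- cap_blue_mid (a point): The middle of the light blue capacitor, a cylinder of 35 mm diameter and 53 mm length, 90 g, lying on the worktop; the frame's y axis runs along the cylinder, whichever way it has rolled. In a groove its middle is 17 mm above the rest's top.
- cap_can_mid (a point): The middle (half height) of the dark blue screw-terminal capacitor, an upright can of 50 mm diameter, 61 mm high with its two terminals on top, 220 g, standing on the worktop; its z axis points up. Standing on a rest its middle is 30.5 mm above the rest's top.
- rest_a: Rest a: one of four identical grey plastic rests, 70 (its x) x 56 (its y) x 8 mm, fixed on a board in a row along y, 85 mm centre to centre; which stands where in the row changes. A groove with black floor, 12 mm wide, 4 mm deep, open at both ends, runs along x through the middle of the flat top. Origin: centre of its underside, 6 mm above the worktop (top at 14 mm).
- rest_b: Rest b: one of four identical grey plastic rests, 70 (its x) x 56 (its y) x 8 mm, fixed on a board in a row along y, 85 mm centre to centre; which stands where in the row changes. A groove with black floor, 12 mm wide, 4 mm deep, open at both ends, runs along x through the middle of the flat top. Origin: centre of its underside, 6 mm above the worktop (top at 14 mm).
- rest_c: Rest c: one of four identical grey plastic rests, 70 (its x) x 56 (its y) x 8 mm, fixed on a board in a row along y, 85 mm centre to centre; which stands where in the row changes. A groove with black floor, 12 mm wide, 4 mm deep, open at both ends, runs along x through the middle of the flat top. Origin: centre of its underside, 6 mm above the worktop (top at 14 mm).
- rest_d: Rest d: one of four identical grey plastic rests, 70 (its x) x 56 (its y) x 8 mm, fixed on a board in a row along y, 85 mm centre to centre; which stands where in the row changes. A groove with black floor, 12 mm wide, 4 mm deep, open at both ends, runs along x through the middle of the flat top. Origin: centre of its underside, 6 mm above the worktop (top at 14 mm).
- red_block: The red plastic end block, 60 x 26 x 14 mm, fixed in line with the rests, 70 mm (centre to centre) beyond the last rest at one end of the row; a grey block of the same size is at the other end, and the two change ends between starts. Blocks and rests stand on a wooden board, 90 x 450 x 6 mm. Origin: centre of its underside, 6 mm above the worktop.
Mind the look-alikes: they are no part of the job. What is shaped like the part that bears cap_can_mid but green or yellow is not meant. What is shaped like the part that bears cap_blue_mid but green is not meant.

How it is judged:
By the outcome, as a careful person would: the job done as asked, in the order asked, and still so for the second after the job is handed in, with the robot touching nothing.
It also fails if it takes over 96 s, if anything falls off the work surface, if the arm or the gripper's body presses on something with over 40 N, if the wrist force passes 120 N, or if a joint passes its speed limit or range.

## Working session

There is one attempt and no reset: what is moved stays moved. The work goes in short steps, Python scripts to look and compute and a tool call to move; the robot and the scene stay as the last step left them, time stands still between calls to the robot, and variables do not carry over. Pictures are saved under pics/ and viewed, at most 14 in all, crops included, and the job is handed in when it is done.

Besides the shell and the picture viewer there is one more tool, called after "Emit:" by a JSON object that holds its "op" and its "data". jog_arm: Moves the arm, as the interface text tells. Its arguments: {"type":"object","properties":{"rows":{"type":"array"},"newtons":{"type":"number"}},"required":["rows"]}

```bash
mkdir -p pics; ls
python3 - <<'E'
from cell import manip
import cv2,numpy as np
for n in("top","side"):
    p,d=manip.camera(n); cv2.imwrite(f"pics/{n}0.png",p); np.savez(f"{n}0.npz",p=p,d=d)
    m=manip.camera_model(n); print(n,m, (d>0).mean())
print(manip.read_state())
E
```

```text
pics
top {'K': array([[423.57392567,   0.        , 281.8721549 ],
       [  0.        , 423.57392567, 213.68939487],
       [  0.        ,   0.        ,   1.        ]]), 'k1': -0.004490632529086002, 'R': array([[-0.0188773 , -0.99966137,  0.01791091],
       [-0.99726375,  0.01754534, -0.0718135 ],
       [ 0.07147493, -0.01921755, -0.99725725]]), 't': array([  80.68558525,  511.43510373, 1002.43260973])} 0.9956887755102041
side {'K': array([[386.48234137,   0.        , 276.41363543],
       [  0.        , 386.48234137, 211.01588998],
       [  0.        ,   0.        ,   1.        ]]), 'k1': -0.037179745209884256, 'R': array([[ 0.71012901, -0.70405616,  0.00465905],
       [-0.56162758, -0.57043782, -0.59931224],
       [ 0.42460717,  0.42297235, -0.8005018 ]]), 't': array([-307.28507491,  343.15113932,  815.10037935])} 0.9960416666666667
{'clock': 0.1, 'joints': array([ 1.05743334e+00,  3.00367261e-01,  1.52148036e+00,  1.04307632e-05,
        1.32071847e+00, -6.66287768e-02]), 'qd': array([-0.00036713,  0.00095624, -0.00168348, -0.00015199, -0.00060021,
       -0.00087799]), 'effort': array([ 3.40261919e-03, -5.32649839e+01, -3.53281224e+01,  7.10023125e-02,
        2.34827958e-02, -2.49828787e-05]), 'eef_pos': array([237.52052022, 495.82885976, 212.98589679]), 'eef_rot': array([-3.14062204e+00, -7.48926864e-05,  2.69485582e+00]), 'wrist_force': array([0.85097679, 0.50499902, 0.10451419]), 'moment': array([-0.00341769, -0.0246778 , -0.01657216]), 'finger_force': 0.0, 'finger_gap': 93.9608988973712}
```

View pics/top0.png

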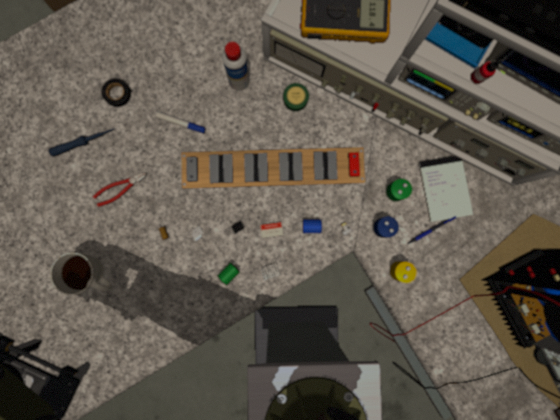

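View pics/side0.png

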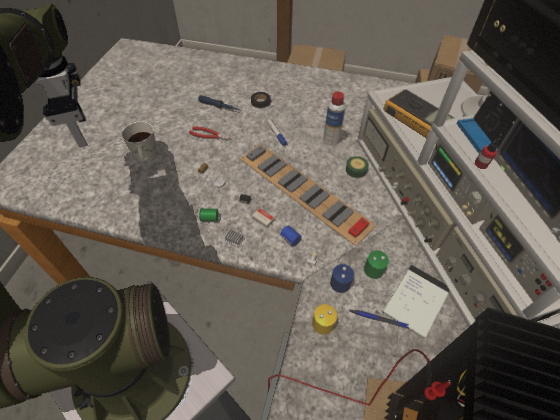

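```bash
cat > h.py <<'E'
import numpy as np,cv2
from cell import manip
def ray(n,uv):
    m=manip.camera_model(n);K=m["K"]
    q=np.array([(uv[0]-K[0,2])/K[0,0],(uv[1]-K[1,2])/K[1,1]]);s=q.copy()
    for _ in range(20): s=q/(1+m["k1"]*(s@s))
    return -m["R"].T@m["t"], m["R"].T@np.r_[s,1]
def onz(n,uv,z):
    c,d=ray(n,uv); return c+d*(z-c[2])/d[2]
def tri(a,b):
    c1,d1=ray("top",a);c2,d2=ray("side",b)
    A=np.c_[d1,-d2];s=np.linalg.lstsq(A,c2-c1,rcond=None)[0]
    p,q=c1+d1*s[0],c2+d2*s[1];return (p+q)/2,np.linalg.norm(p-q)
def dpt(n,uv,dep):
    c,d=ray(n,uv);return c+d*dep
def proj(n,X):
    m=manip.camera_model(n);c=m["R"]@X+m["t"];s=c[:2]/c[2];s=s*(1+m["k1"]*(s@s))
    return m["K"][:2,:2]@s+m["K"][:2,2]
E
python3 - <<'E'
import cv2,numpy as np
t=np.load("top0.npz")["p"];s=np.load("side0.npz")["p"]
cv2.imwrite("pics/ct.png",cv2.resize(t[140:290,150:420],None,fx=2.96,fy=2.96,interpolation=cv2.INTER_CUBIC))
cv2.imwrite("pics/cs.png",cv2.resize(s[140:340,180:400],None,fx=3,fy=3,interpolation=cv2.INTER_CUBIC))
E
```

```text
(no output)
```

View pics/ct.png

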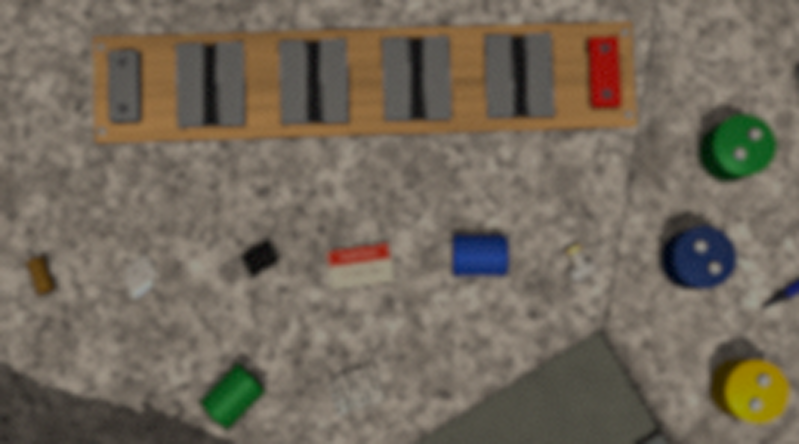

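View pics/cs.png

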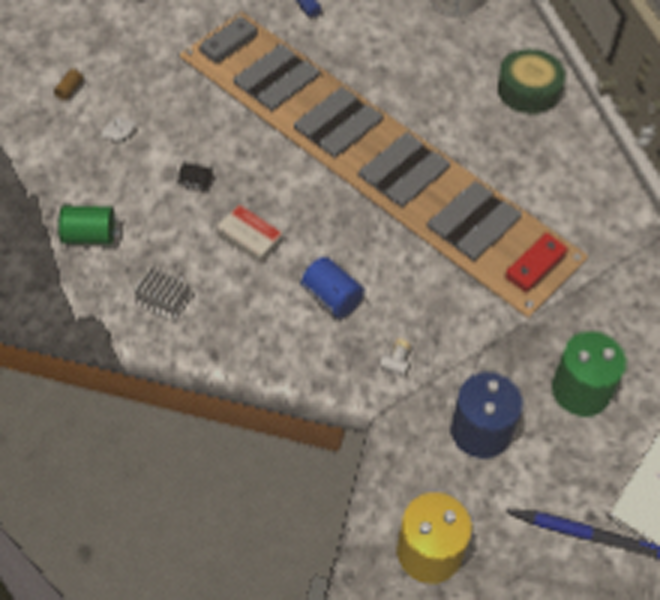

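```bash
cat > meas.py <<'E'
from h import *
def comps(p,mask,x0,y0,x1,y1,amin):
    M=np.zeros(mask.shape,np.uint8);M[y0:y1,x0:x1]=mask[y0:y1,x0:x1]
    n,l,st,c=cv2.connectedComponentsWithStats(M)
    return [(c[i],st[i][4],cv2.minAreaRect(np.argwhere(l==i)[:,::-1].astype(np.float32)),l==i) for i in range(1,n) if st[i][4]>=amin]
def masks(p):
    h=cv2.cvtColor(p,cv2.COLOR_BGR2HSV);H,S,V=cv2.split(h)
    return dict(tan=(H>8)&(H<22)&(S>120),black=(V<48),blue=(H>100)&(H<125)&(S>140),red=((H<6)|(H>174))&(S>150))
E
python3 - <<'E'
from meas import *
box=dict(top=dict(tan=(155,222,175,242),black=(228,215,248,237),blue=(300,215,325,236),can=(370,210,402,242),red=(345,148,364,180),groove=(205,150,345,186)),
 side=dict(tan=(194,160,212,176),black=(236,190,256,206),blue=(275,222,308,250),can=(325,260,358,295),red=(345,214,372,240),groove=(250,140,365,232)))
key=dict(can="blue",groove="black")
for n in box:
    z=np.load(n+"0.npz");p,d=z["p"],z["d"];m=masks(p)
    for k,b in box[n].items():
        for c,a,r,l in comps(p,m[key.get(k,k)],*b,12):
            ds=np.median(d[l&(d>0)])
            print(n,k,c.round(2),a,np.round(r[0],1),np.round(r[1],1),round(r[2],1),"surf",dpt(n,c,ds).round(1))
E
```

```text
top tan [163.34 232.54] 68 [163.4 232.5] [12.1  5.7] 69.4 surf [472.7 355.9  16. ]
top black [237.22 226.55] 78 [237.5 226.5] [ 7.6 10.3] 63.4 surf [483.7 178.8  20.6]
top blue [311.92 225.55] 204 [311.5 225.5] [11. 17.] 90.0 surf [482.3   1.   33.4]
top can [384.66 226.89] 266 [385.5 226. ] [18. 21.] 90.0 surf [ 475.2 -166.6   54.1]
top red [353.61 163.92] 207 [353.5 164. ] [22.  9.] 90.0 surf [ 630.8 -105.2   20.6]
top groove [290.41 166.27] 102 [290. 166.] [26.  4.] 90.0 surf [629.2  48.1  10.6]
top groove [325.19 165.36] 104 [325.  165.5] [25.  4.] 90.0 surf [630.2 -37.2  10.2]
top groove [255.46 167.23] 101 [255.5 167. ] [26.  3.] 90.0 surf [628.3 133.6  10.2]
top groove [220.42 168.73] 99 [220.5 168.5] [25.  3.] 90.0 surf [625.8 218.9  10.7]
side tan [202.25 167.53] 36 [202.2 167.6] [3.8 9.2] 36.9 surf [469.5 351.7  14.5]
side blue [288.2  233.77] 115 [288.5 234. ] [14.9  8.7] 41.2 surf [474.2  -0.9  31.7]
side red [358.09 227.01] 171 [358.3 226.8] [ 8.5 20.5] 45.0 surf [ 626.2 -110.7   20.8]
```

```bash
cat > meas2.py <<'E'
from meas import *
def masks2(p):
    h=cv2.cvtColor(p,cv2.COLOR_BGR2HSV);H,S,V=cv2.split(h)
    return dict(tan=(H>5)&(H<22)&(S>105),black=(V<55),blue=(H>98)&(H<130)&(S>100),red=((H<6)|(H>174))&(S>150))
E
python3 - <<'E'
from meas2 import *
box=dict(top=dict(tan=(155,222,175,242),black=(228,215,248,237),blue=(300,215,325,236),can=(370,210,402,242),red=(345,148,364,180),groove=(205,150,345,186)),
 side=dict(tan=(196,160,212,176),black=(236,190,256,206),blue=(275,222,308,250),can=(325,260,358,295),red=(345,214,372,240),groove=(250,140,365,232)))
key=dict(can="blue",groove="black");zm=dict(tan=8.5,black=11,blue=17.5,can=30,red=20,groove=10)
R={}
for n in box:
    z=np.load(n+"0.npz");p,d=z["p"],z["d"];m=masks2(p)
    for k,b in box[n].items():
        L=comps(p,m[key.get(k,k)],*b,20)
        if k=="groove":L.sort(key=lambda e:e[0][0])
        else:L=sorted(L,key=lambda e:-e[1])[:1]
        for i,(c,a,r,l) in enumerate(L):
            R[n,k,i]=c
            pts=np.array([onz(n,u[::-1],zm[k])[:2] for u in np.argwhere(l)])
            e,v=np.linalg.eigh(np.cov(pts.T));sd=np.sqrt(12*e)
            print(n,k,i,c.round(1),a,"world",pts.mean(0).round(1),"len",sd[::-1].round(1),"ang",np.degrees(np.arctan2(v[1,1],v[0,1])).round(1))
for (n,k,i),c in R.items():
    if n=="top" and ("side",k,i) in R: P,g=tri(c,R["side",k,i]);print(k,i,P.round(1),round(g,1))
p=np.load("side0.npz")["p"]
print(cv2.cvtColor(p,cv2.COLOR_BGR2HSV)[192:208,238:254,2])
E
```

```text
top tan 0 [163.3 232.6] 73 world [472.9 357.9] len [28.9 14.5] ang -161.4
top black 0 [237.5 226.4] 88 world [484.4 179. ] len [25.7 19.8] ang 129.0
top blue 0 [311.6 225.9] 237 world [4.82e+02 3.00e-01] len [43.9 31.1] ang 87.4
top can 0 [385.3 226.7] 326 world [ 476.5 -174.5] len [51.8 42.2] ang 99.5
top red 0 [353.6 163.9] 207 world [ 630.9 -105.3] len [55.5 23.1] ang -178.6
top groove 0 [220.6 168.6] 109 world [626.4 218.6] len [66.8  9.9] ang -179.7
top groove 1 [255.6 167.5] 111 world [627.6 133.3] len [67.7 10. ] ang -179.7
top groove 2 [290.4 166. ] 115 world [630.  48.] len [68.7 10.5] ang -179.3
top groove 3 [325.2 165.1] 114 world [631.  -37.2] len [63.4 10.8] ang -179.2
side tan 0 [202.3 167.7] 45 world [472.1 356.2] len [34.5 15.8] ang -153.9
side black 0 [244.8 198. ] 46 world [483.7 177.8] len [31.  18.9] ang 108.4
side blue 0 [289.8 234.3] 190 world [483.1   1.4] len [48.  32.3] ang 79.1
side can 0 [341.5 278.2] 67 world [ 474.7 -177.5] len [34.6 19.6] ang 112.4
side red 0 [358.1 227. ] 171 world [ 626.8 -110.4] len [62.  25.6] ang -177.8
side groove 0 [271.1 164.9] 3
[... 954 characters left out ...]
  52  50  46  69 131 132 129]
 [129 101  49  51  53  50  52  49  55  54  52  47  57 105 124 124]
 [135  98  49  48  50  50  52  48  56  55  47  46  60  81 128 129]
 [139  81  58  67  76  53  57  49  50  52  48  46  72 112 138 136]
 [144 113  93  83  86  82  78  90  68  53  45  54  82 132 140 139]
 [147 143 128 119  79  96  83  99  76  60  49  70 116 131 138 143]
 [154 150 149 149 130 126 118 112 105  70  71  86 132 137 141 148]
 [148 149 151 159 163 157 156 149 134 116 119 122 136 142 152 150]
 [140 146 148 159 159 162 164 154 138 146 150 147 139 146 159 154]
 [149 151 153 162 162 171 173 152 147 155 149 136 137 143 155 151]
 [152 151 158 168 164 170 176 161 155 151 137 128 134 138 146 146]]
```

```bash
cat > pc.py <<'E'
from meas2 import *
def cloud(n,p,d,c,r,zl,zh):
    m=manip.camera_model(n);u0,v0=proj(n,np.array(c))
    out=[]
    for v in range(int(v0)-30,int(v0)+31):
        for u in range(int(u0)-30,int(u0)+31):
            if 0<=u<560 and 0<=v<420 and d[v,u]>0:
                X=dpt(n,(u,v),d[v,u])
                if zl<X[2]<zh and np.hypot(*(X-c)[:2])<r: out.append(X)
    return np.array(out)
def rect(P):
    r=cv2.minAreaRect(P[:,:2].astype(np.float32));e,v=np.linalg.eigh(np.cov(P[:,:2].T))
    return "n",len(P),"mean",P.mean(0).round(1),"rect",np.round(r[0],1),np.round(r[1],1),round(r[2],1),"pca",np.degrees(np.arctan2(v[1,1],v[0,1])).round(1),"zmax",np.percentile(P[:,2],95).round(1)
E
python3 - <<'E'
from pc import *
for n in("top","side"):
    z=np.load(n+"0.npz")
    for k,c,r,zl in(("tan",(473,358,8),30,7),("black",(484,179,11),30,9),("blue",(482,0,17),40,14),("can",(476,-176,30),45,50),("green",(561,-188,30),45,50),("yellow",(371,-205,30),45,50)):
        P=cloud(n,z["p"],z["d"],c,r,zl,90)
        print(n,k,*rect(P)) if len(P)>5 else print(n,k,len(P))
a,b=(389.2,226.8),(343.8,272.5)
print(tri(a,b),onz("top",a,61),onz("side",b,61))
E
```

```text
Traceback (most recent call last):
  File "pc.py", line 8, in cloud
    X=dpt(n,(u,v),d[v,u])
  File "h.py", line 15, in dpt
    c,d=ray(n,uv);return c+d*dep
        ~~~^^^^^^
  File "h.py", line 4, in ray
    m=manip.camera_model(n);K=m["K"]
ValueError: time passes only in moves, steps and waits
```

```bash
sed -i 's/^def ray/import functools\n@functools.cache\ndef cm(n): return manip.camera_model(n)\ndef ray/; s/m=manip.camera_model(n)/m=cm(n)/' h.py; sed -i 's/m=manip.camera_model(n);//' pc.py
python3 - <<'E'
from pc import *
for n in("top","side"):
    z=np.load(n+"0.npz")
    for k,c,r,zl in(("tan",(473,358,8),30,7),("black",(484,179,11),30,9),("blue",(482,0,17),40,14),("can",(476,-176,30),45,50),("green",(561,-188,30),45,50),("yellow",(371,-205,30),45,50)):
        P=cloud(n,z["p"],z["d"],c,r,zl,90)
        print(n,k,*rect(P)) if len(P)>5 else print(n,k,len(P))
a,b=(389.2,226.8),(343.8,272.5)
print(tri(a,b),onz("top",a,61),onz("side",b,61))
E
```

```text
top tan n 99 mean [473.2 357.5  15.1] rect [474.3 358.8] [34.  16.5] 21.4 pca -159.5 zmax 18.5
top black n 102 mean [482.8 180.1  19.6] rect [481.9 183. ] [21.9 31.8] 30.1 pca 115.4 zmax 24.3
top blue n 292 mean [481.7   1.9  30.5] rect [481.9   4.7] [52.1 33.7] 89.0 pca 87.0 zmax 36.6
top can n 363 mean [ 476.6 -173.1   55. ] rect [ 477.2 -173.7] [49.5 46.8] 88.4 pca 79.6 zmax 58.9
top green n 357 mean [ 564.7 -207.8   55.2] rect [ 565.8 -207.7] [48.5 47.7] 89.1 pca 95.9 zmax 60.0
top yellow n 373 mean [ 370.7 -210.3   55. ] rect [ 370.4 -211. ] [49.4 48.2] 41.3 pca 58.2 zmax 59.1
side tan n 54 mean [470.5 351.8  13.2] rect [473.3 352.9] [37.7 14.5] 15.7 pca -162.5 zmax 17.0
side black n 71 mean [479.  172.9  17.9] rect [477.9 175.9] [20.6 32.2] 34.9 pca 120.4 zmax 22.9
side blue n 245 mean [475.7  -5.8  28.8] rect [478.8  -3.6] [33.6 47.1] 1.5 pca 93.9 zmax 35.6
side can n 339 mean [ 474.5 -177.5   56.1] rect [ 476.  -177.8] [48.3 49.1] 42.4 pca -167.3 zmax 59.6
side green n 302 mean [ 562.8 -211.4   56.1] rect [ 563.9 -210.1] [50.6 45.1] 10.5 pca -167.5 zmax 60.5
side yellow n 416 mean [ 368.6 -214.7   55.9] rect [ 369.6 -213.6] [49.8 48.7] 44.0 pca -146.4 zmax 60.3
(array([ 475.83871541, -177.27726471,   56.6397861 ]), np.float64(1.9815762281744633)) [ 474.96859368 -175.36453639   61.        ] [ 474.41429228 -178.91090279   61.        ]
```

Emit:
{"op": "jog_arm", "data": {"rows": [2.355, -1.38, -1.3, 0, 0, 0.08, 0.5, 2.355, -1.38, -1.3, 0, 0, 0.08, 0.5, 2.355, -1.38, -1.3, 0, 0, 0.08, 0.5, 2.355, -1.38, -1.3, 0, 0, 0.08, 0.5, 2.355, -1.38, -1.3, 0, 0, 0.08, 0.5, 2.355, -1.38, -1.3, 0, 0, 0.08, 0.5, 2.355, -1.38, -1.3, 0, 0, 0.08, 0.5, 2.355, -1.38, -1.3, 0, 0, 0.08, 0.5, 2.355, -1.38, -1.3, 0, 0, 0.08, 0.5, 2.355, -1.38, -1.3, 0, 0, 0.08, 0.5, 0, 0, 0, 0, 0, 0, 0.5, 0, 0, 0, 0, 0, 0, 0.5], "newtons": 10}}

```text
clock: 1.1
eef_pos: [473.5, 357.0, 82.3]
eef_rot: [-3.141, -0.002, -2.791]
wrist_force: [-0.5, 0.6, -0.5]
finger_gap: 47.1
finger_force: 0.0
```

Emit:
{"op": "jog_arm", "data": {"rows": [0, 0, -1.4, 0, 0, 0, 0.5, 0, 0, -1.4, 0, 0, 0, 0.5, 0, 0, -1.4, 0, 0, 0, 0.5, 0, 0, -1.4, 0, 0, 0, 0.5, 0, 0, -1.4, 0, 0, 0, 0.5, 0, 0, 0, 0, 0, 0, 0.5, 0, 0, 0, 0, 0, 0, 0.7, 0, 0, 0, 0, 0, 0, 0.8, 0, 0, 0, 0, 0, 0, 1, 0, 0, 0, 0, 0, 0, 1, 0, 0, 0, 0, 0, 0, 1, 0, 0, 0, 0, 0, 0, 1], "newtons": 10}}

```text
clock: 2.1
eef_pos: [473.3, 358.2, 14.0]
eef_rot: [3.141, 0.001, -2.789]
wrist_force: [-0.6, -0.4, 3.2]
finger_gap: 16.8
finger_force: 10.0
```

Emit:
{"op": "jog_arm", "data": {"rows": [0, 0, 1.4, 0, 0, 0, 1, 0, 0, 1.4, 0, 0, 0, 1, 0, 0, 1.4, 0, 0, 0, 1, 0, 0, 1.4, 0, 0, 0, 1, 1.05, -2.63, 0.5, 0, 0, -0.022, 1, 1.05, -2.63, 0, 0, 0, -0.022, 1, 1.05, -2.63, 0, 0, 0, -0.022, 1, 1.05, -2.63, 0, 0, 0, -0.022, 1, 1.05, -2.63, 0, 0, 0, -0.022, 1, 1.05, -2.63, 0, 0, 0, -0.022, 1, 1.05, -2.63, 0, 0, 0, -0.022, 1, 1.05, -2.63, 0, 0, 0, -0.022, 1, 1.05, -2.63, 0, 0, 0, -0.022, 1, 1.05, -2.63, 0, 0, 0, -0.022, 1, 1.05, -2.63, 0, 0, 0, -0.022, 1, 1.05, -2.63, 0, 0, 0, -0.022, 1, 1.05, -2.63, 0, 0, 0, -0.022, 1, 1.05, -2.63, 0, 0, 0, -0.022, 1, 1.05, -2.63, 0, 0, 0, -0.022, 1, 0, 0, 0, 0, 0, 0, 1]}}

```text
clock: 3.77
eef_pos: [631.7, -40.8, 74.5]
eef_rot: [-3.141, 0.001, -3.123]
wrist_force: [-0.3, -1.0, -0.2]
finger_gap: 16.8
finger_force: 10.0
```

Run:
```python
from h import *
for n in("top","side"):
    p,d=manip.camera(n);np.savez(n+"1.npz",p=p,d=d)
    u,v=proj(n,np.array([631,-37,40.]));u,v=int(u),int(v);c=p[v-50:v+50,u-65:u+65]
    cv2.imwrite(f"pics/{n}1.png",cv2.resize(c,None,fx=5,fy=5,interpolation=cv2.INTER_CUBIC));print(n,u-65,v-50)
print(manip.read_state()["eef_pos"])
```

```text
top 261 112
side 273 155
[630.53146114 -37.17037475  74.20829161]
```

View pics/side1.png

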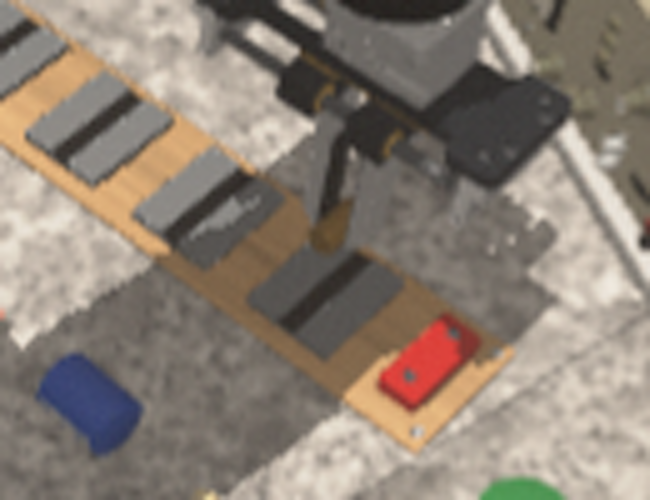

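Emit:
{"op": "jog_arm", "data": {"rows": [0, 0, -1.1, 0, 0, 0, 1, 0, 0, -1.1, 0, 0, 0, 1, 0, 0, -1.1, 0, 0, 0, 1, 0, 0, -0.8, 0, 0, 0, 1, 0, 0, -0.4, 0, 0, 0, 1, 0, 0, 0, 0, 0, 0, 1, 0, 0, 0, 0, 0, 0, 1, 0, 0, 0, 0, 0, 0, 1]}}

```text
clock: 4.53
eef_pos: [630.9, -36.5, 29.8]
eef_rot: [-3.142, 0.001, -3.118]
wrist_force: [-0.2, -0.5, 0.5]
finger_gap: 16.9
finger_force: 10.0
```

Run:
```python
from meas2 import *
s=manip.read_state();print(s["eef_pos"],s["wrist_force"])
e=s["eef_pos"];X=e+[0,0,-5.5]
for n in("top","side"):
    p,d=manip.camera(n);m=masks2(p)["tan"]
    u,v=proj(n,X);print(n,u,v)
    L=comps(p,m,int(u)-12,int(v)-12,int(u)+13,int(v)+13,5)
    for c,a,r,l in L: print(c,a,onz(n,c,X[2]).round(1))
    u,v=int(u),int(v);c=p[v-25:v+25,u-30:u+30];cv2.imwrite(f"pics/{n}2.png",cv2.resize(c,None,fx=8,fy=8,interpolation=cv2.INTER_CUBIC))
a=cv2.imread("pics/top2.png");b=cv2.imread("pics/side2.png");cv2.imwrite("pics/both2.png",cv2.resize(np.hstack([a,b]),None,fx=.8,fy=.8))
```

```text
[630.86557939 -36.46296072  29.84130995] [-0.20882431 -0.48558625  0.52952385]
top 325.57668179110607 164.01675800656295
side 337.7529558860701 209.19277803422358
[327.62857143 201.94285714] 35 [630.3  -0.8  24.3]
[335.88095238 210.19047619] 42 [624.6 -35.1  24.3]
```

View pics/both2.png

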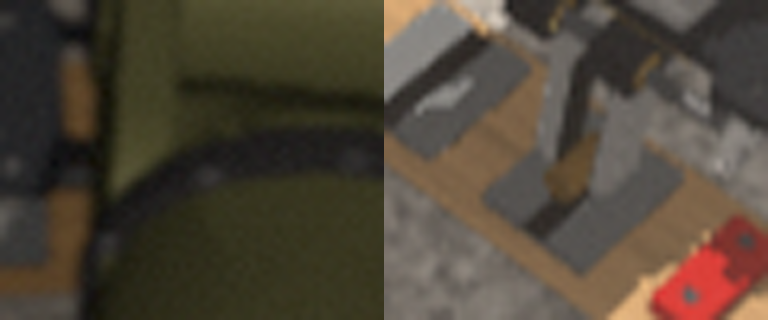

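Emit:
{"op": "jog_arm", "data": {"rows": [0, 0, -0.2, 0, 0, 0, 1, 0, 0, -0.2, 0, 0, 0, 1, 0, 0, 0, 0, 0, 0, 1, 0, 0, 0, 0, 0, 0, 1]}}

```text
clock: 4.97
eef_pos: [631.1, -36.9, 26.1]
eef_rot: [-3.141, 0.001, -3.118]
wrist_force: [-0.8, -2.1, 4.8]
finger_gap: 16.8
finger_force: 10.0
```

Emit:
{"op": "jog_arm", "data": {"rows": [0, 0, 0, 0, 0, 0, 0.75, 0, 0, 0, 0, 0, 0, 0.6, 0, 0, 0, 0, 0, 0, 0.5, 0, 0, 1, 0, 0, 0, 0.5, 0, 0, 1.4, 0, 0, 0, 0.5, 0, 0, 1.4, 0, 0, 0, 0.5, 0, 0, 1.4, 0, 0, 0, 0.5, -1.23, 1.81, 0, 0, 0, -0.089, 0.5, -1.23, 1.81, 0, 0, 0, -0.089, 0.5, -1.23, 1.81, 0, 0, 0, -0.089, 0.5, -1.23, 1.81, 0, 0, 0, -0.089, 0.5, -1.23, 1.81, 0, 0, 0, -0.089, 0.5, -1.23, 1.81, 0, 0, 0, -0.089, 0.5, -1.23, 1.81, 0, 0, 0, -0.089, 0.5, -1.23, 1.81, 0, 0, 0, -0.089, 0.5, -1.23, 1.81, 0, 0, 0, -0.089, 0.5, -1.23, 1.81, 0, 0, 0, -0.089, 0.5, -1.23, 1.81, 0, 0, 0, -0.089, 0.5, -1.23, 1.81, 0, 0, 0, -0.089, 0.5, 0, 0, 0, 0, 0, 0, 0.5]}}

```text
clock: 6.63
eef_pos: [481.8, 183.1, 78.9]
eef_rot: [3.14, -0.0, 2.093]
wrist_force: [-0.8, -0.3, -0.7]
finger_gap: 46.8
finger_force: 0.0
```

```bash
cat > chk.py <<'E'
from pc import *
import sys
def chk(k,X,zl,out):
    s=manip.read_state();print(s["eef_pos"].round(1),s["eef_rot"].round(3),s["finger_gap"])
    X=np.array(X,float);im=[];C={}
    for n in("top","side"):
        p,d=manip.camera(n);m=masks2(p)[k]
        u,v=map(int,proj(n,X))
        L=sorted(comps(p,m,u-22,v-22,u+23,v+23,12),key=lambda e:-e[1])[:1]
        for c,a,r,l in L:
            C[n]=c;pts=np.array([onz(n,q[::-1],X[2])[:2] for q in np.argwhere(l)]);e,w=np.linalg.eigh(np.cov(pts.T))
            print(n,c.round(1),a,onz(n,c,X[2]).round(1),np.sqrt(12*e).round(1),np.degrees(np.arctan2(w[1,1],w[0,1])).round(1))
        P=cloud(n,p,d,X,40,zl,X[2]+60)
        if len(P)>5:print("  depth",*rect(P))
        im.append(cv2.resize(p[v-25:v+25,u-25:u+25],None,fx=8,fy=8,interpolation=cv2.INTER_CUBIC))
    if len(C)==2:print("tri",tri(C["top"],C["side"]))
    cv2.imwrite(out,np.hstack(im))
E
python3 -c "
from chk import *
chk('tan',(631,-37,20),17,'pics/tan3.png')"
```

```text
[481.8 183.1  78.9] [ 3.14  -0.     2.093] 46.82571859549423
top [325.  166.2] 936 [626.4 -35.5  20. ] [ 97.2 135.2] 93.6
  depth n 117 mean [629.4 -34.5  24.6] rect [636.5 -31.6] [58.4 48.7] 5.7 pca 178.9 zmax 29.7
side [336.4 215.8] 523 [614.1 -46.5  20. ] [ 89.9 138.3] 89.2
  depth n 79 mean [626.5 -41.   24.3] rect [624.2 -33.9] [36.6 53.2] 69.1 pca 176.7 zmax 28.6
tri (array([630.13304727, -37.92503172,  -3.59419678]), np.float64(1.4778067618803516))
```

View pics/tan3.png

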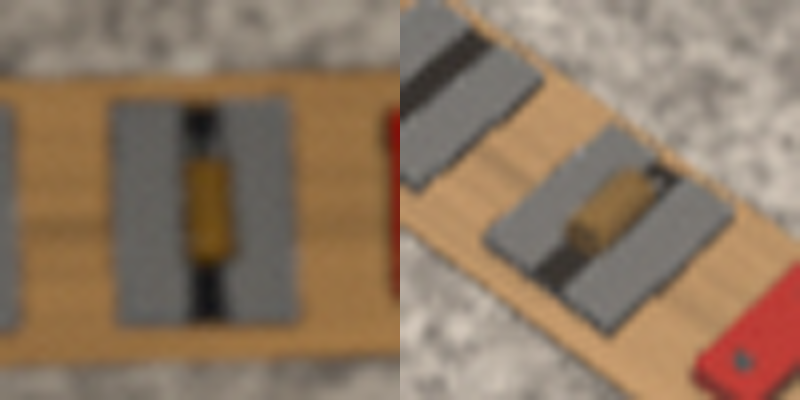

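Emit:
{"op": "jog_arm", "data": {"rows": [0, 0, -1.28, 0, 0, 0, 0.5, 0, 0, -1.28, 0, 0, 0, 0.5, 0, 0, -1.28, 0, 0, 0, 0.5, 0, 0, -1.28, 0, 0, 0, 0.5, 0, 0, -1.2, 0, 0, 0, 0.5, 0, 0, 0, 0, 0, 0, 0.5, 0, 0, 0, 0, 0, 0, 0.5]}}

```text
clock: 7.32
eef_pos: [483.3, 180.2, 14.3]
eef_rot: [-3.141, -0.0, 2.097]
wrist_force: [0.1, -0.3, -0.8]
finger_gap: 46.8
finger_force: 0.0
```

Emit:
{"op": "jog_arm", "data": {"rows": [0, 0, 0, 0, 0, 0, 0.65, 0, 0, 0, 0, 0, 0, 0.75, 0, 0, 0, 0, 0, 0, 1, 0, 0, 0, 0, 0, 0, 1, 0, 0, 0, 0, 0, 0, 1, 0, 0, 0, 0, 0, 0, 1], "newtons": 10}}

```text
clock: 7.82
eef_pos: [483.3, 180.8, 14.7]
eef_rot: [3.141, 0.0, 2.097]
wrist_force: [-0.6, 0.1, 3.5]
finger_gap: 21.5
finger_force: 10.0
```

Emit:
{"op": "jog_arm", "data": {"rows": [0, 0, 1.2, 0, 0, 0, 1, 0, 0, 1.2, 0, 0, 0, 1, 0, 0, 1.2, 0, 0, 0, 1, 0, 0, 1.2, 0, 0, 0, 1, 1.22, -1.1, 0, 0, 0, 0.0885, 1, 1.22, -1.1, 0, 0, 0, 0.0885, 1, 1.22, -1.1, 0, 0, 0, 0.0885, 1, 1.22, -1.1, 0, 0, 0, 0.0885, 1, 1.22, -1.1, 0, 0, 0, 0.0885, 1, 1.22, -1.1, 0, 0, 0, 0.0885, 1, 1.22, -1.1, 0, 0, 0, 0.0885, 1, 1.22, -1.1, 0, 0, 0, 0.0885, 1, 1.22, -1.1, 0, 0, 0, 0.0885, 1, 1.22, -1.1, 0, 0, 0, 0.0885, 1, 1.22, -1.1, 0, 0, 0, 0.0885, 1, 1.22, -1.1, 0, 0, 0, 0.0885, 1, 0, 0, 0, 0, 0, 0, 1, 0, 0, 0, 0, 0, 0, 1, 0, 0, 0, 0, 0, 0, 1]}}

```text
clock: 9.4
eef_pos: [629.0, 49.1, 62.5]
eef_rot: [3.142, -0.0, -3.126]
wrist_force: [0.7, -0.2, -0.4]
finger_gap: 21.6
finger_force: 10.0
```

Run:
```python
from h import *
s=manip.read_state();e=s["eef_pos"];print(e)
p,d=manip.camera("side");u,v=map(int,proj("side",e))
cv2.imwrite("pics/blk.png",cv2.resize(p[v-25:v+30,u-35:u+35],None,fx=8,fy=8,interpolation=cv2.INTER_CUBIC));print(u,v,proj("side",e-[0,0,3]))
```

```text
[628.97160625  49.09710627  62.52024665]
314 183 [314.87493756 184.01192086]
```

View pics/blk.png

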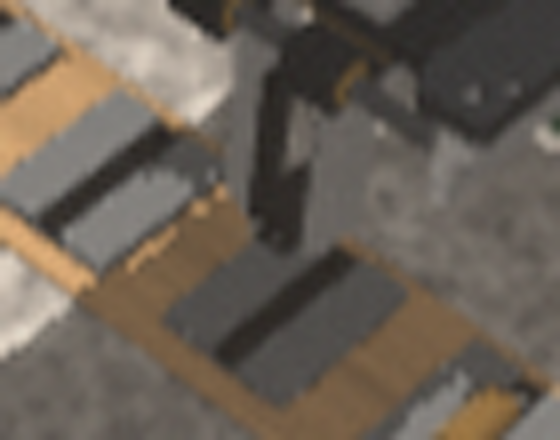

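Emit:
{"op": "jog_arm", "data": {"rows": [0.1, -0.1, -1.1, 0, 0, 0, 1, 0, 0, -1.1, 0, 0, 0, 1, 0, 0, -0.6, 0, 0, 0, 1, 0, 0, -0.4, 0, 0, 0, 1, 0, 0, -0.2, 0, 0, 0, 1, 0, 0, -0.15, 0, 0, 0, 1, 0, 0, 0, 0, 0, 0, 1, 0, 0, 0, 0, 0, 0, 1, 0, 0, 0, 0, 0, 0, 1]}}

```text
clock: 10.2
eef_pos: [630.3, 47.5, 27.0]
eef_rot: [-3.141, -0.0, -3.125]
wrist_force: [-4.1, -2.7, 5.4]
finger_gap: 21.7
finger_force: 10.0
```

Emit:
{"op": "jog_arm", "data": {"rows": [0, 0, 0, 0, 0, 0, 0.7, 0, 0, 0, 0, 0, 0, 0.55, 0, 0, 0, 0, 0, 0, 0.45, 0, 0, 1, 0, 0, 0, 0.45, 0, 0, 1.4, 0, 0, 0, 0.45, 0, 0, 1.4, 0, 0, 0, 0.45, 0, 0, 1.4, 0, 0, 0, 0.4, -1.2, -0.38, 0, 0, 0, -0.11, 0.4, -1.2, -0.38, 0, 0, 0, -0.11, 0.4, -1.2, -0.38, 0, 0, 0, -0.11, 0.4, -1.2, -0.38, 0, 0, 0, -0.11, 0.4, -1.2, -0.38, 0, 0, 0, -0.11, 0.4, -1.2, -0.38, 0, 0, 0, -0.11, 0.4, -1.2, -0.38, 0, 0, 0, -0.11, 0.4, -1.2, -0.38, 0, 0, 0, -0.11, 0.4, -1.2, -0.38, 0, 0, 0, -0.11, 0.4, -1.2, -0.38, 0, 0, 0, -0.11, 0.4, -1.2, -0.38, 0, 0, 0, -0.11, 0.4, -1.2, -0.38, 0, 0, 0, -0.11, 0.4, 0, 0, 0, 0, 0, -0.11, 0.4]}}

```text
clock: 11.87
eef_pos: [485.4, 1.7, 80.1]
eef_rot: [3.141, 0.0, 1.723]
wrist_force: [0.2, -0.2, 0.4]
finger_gap: 56.6
finger_force: 0.0
```

Emit:
{"op": "jog_arm", "data": {"rows": [0, 0, 0, 0, 0, -0.11, 0.4, 0, 0, 0, 0, 0, -0.06, 0.4, 0, 0, 0, 0, 0, 0, 0.4, 0, 0, 0, 0, 0, 0, 0.4]}}

```text
clock: 12.2
eef_pos: [486.9, 2.1, 79.8]
eef_rot: [3.14, 0.0, 1.561]
wrist_force: [-0.6, 0.0, -0.4]
finger_gap: 56.4
finger_force: 0.0
```

```bash
python3 -c "
from chk import *
chk('black',(630,48,23),19,'pics/blk3.png')"
```

```text
[486.9   2.1  79.8] [3.14  0.    1.561] 56.423445710401005
top [298.  173.3] 400 [609.5  30.7  23. ] [37.5 90.6] -142.1
  depth n 100 mean [633.3  50.   31.6] rect [633.7  50.6] [21.7 25.4] 89.7 pca -177.6 zmax 36.7
side [310.8 182.6] 417 [650.3  79.8  23. ] [ 77.7 111.2] -156.3
  depth n 30 mean [631.4  35.9  27.1] rect [630.3  36.7] [28.1  7.7] 0.2 pca -179.3 zmax 32.2
tri (array([595.11322177,  36.29658254, 103.37440097]), np.float64(2.476571657869665))
```

View pics/blk3.png

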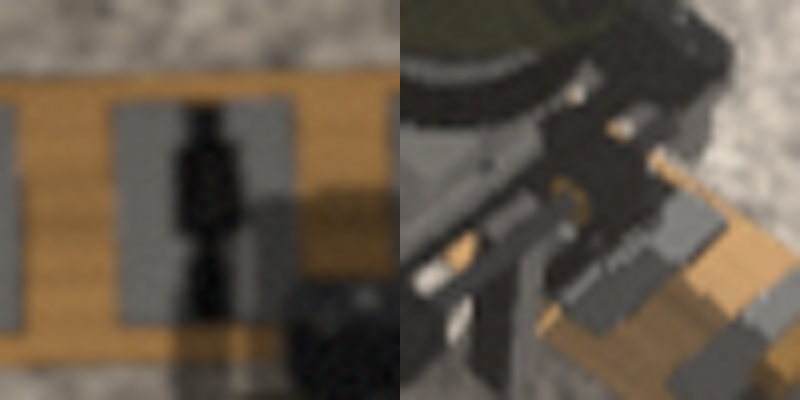

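Emit:
{"op": "jog_arm", "data": {"rows": [-0.5, -0.16, -0.8, 0, 0, 0, 0.4, 0, 0, -1.3, 0, 0, 0, 0.4, 0, 0, -1.3, 0, 0, 0, 0.4, 0, 0, -1.3, 0, 0, 0, 0.4, 0, 0, -1.2, 0, 0, 0, 0.4, 0, 0, -0.8, 0, 0, 0, 0.4, 0, 0, 0, 0, 0, 0, 0.4, 0, 0, 0, 0, 0, 0, 0.4, 0, 0, 0, 0, 0, 0, 0.55, 0, 0, 0, 0, 0, 0, 0.65, 0, 0, 0, 0, 0, 0, 1, 0, 0, 0, 0, 0, 0, 1, 0, 0, 0, 0, 0, 0, 1, 0, 0, 0, 0, 0, 0, 1], "newtons": 15}}

```text
clock: 13.47
eef_pos: [481.7, 0.5, 12.2]
eef_rot: [3.141, 0.0, 1.559]
wrist_force: [-2.1, -0.1, 7.1]
finger_gap: 35.0
finger_force: 14.9
```

Emit:
{"op": "jog_arm", "data": {"rows": [0, 0, 1.4, 0, 0, 0, 1, 0, 0, 1.4, 0, 0, 0, 1, 0, 0, 1.4, 0, 0, 0, 1, 0, 0, 1.4, 0, 0, 0, 1, 0, 0, 1.4, 0, 0, 0, 1, 0.91, 0.83, 0, 0, 0, 0.1, 1, 0.91, 0.83, 0, 0, 0, 0.1, 1, 0.91, 0.83, 0, 0, 0, 0.1, 1, 0.91, 0.83, 0, 0, 0, 0.1, 1, 0.91, 0.83, 0, 0, 0, 0.1, 1, 0.91, 0.83, 0, 0, 0, 0.1, 1, 0.91, 0.83, 0, 0, 0, 0.1, 1, 0.91, 0.83, 0, 0, 0, 0.1, 1, 0.91, 0.83, 0, 0, 0, 0.1, 1, 0.91, 0.83, 0, 0, 0, 0.1, 1, 0.91, 0.83, 0, 0, 0, 0.1, 1, 0.91, 0.83, 0, 0, 0, 0.1, 1, 0.91, 0.83, 0, 0, 0, 0.1, 1, 0.91, 0.83, 0, 0, 0, 0.1, 1, 0.91, 0.83, 0, 0, 0, 0.1, 1]}}

```text
clock: 15.13
eef_pos: [618.2, 125.4, 81.4]
eef_rot: [-3.141, -0.001, 3.064]
wrist_force: [0.0, 0.1, -0.8]
finger_gap: 34.8
finger_force: 14.9
```

Emit:
{"op": "jog_arm", "data": {"rows": [0.9, 0.8, 0, 0, 0, 0.1, 1, 0, 0, 0, 0, 0, 0, 1, 0, 0, 0, 0, 0, 0, 1, 0, 0, 0, 0, 0, 0, 1]}}

```text
clock: 15.47
eef_pos: [626.4, 132.6, 81.4]
eef_rot: [-3.141, -0.001, -3.128]
wrist_force: [0.0, 0.9, -1.5]
finger_gap: 35.1
finger_force: 14.9
```

Run:
```python
from h import *
s=manip.read_state();e=s["eef_pos"];print(e)
im=[]
for n in("top","side"):
    p,d=manip.camera(n);u,v=map(int,proj(n,np.array([629,90,30.])))
    im.append(cv2.resize(p[v-28:v+28,u-28:u+28],None,fx=7,fy=7,interpolation=cv2.INTER_CUBIC));print(u,v)
cv2.imwrite("pics/blu.png",np.hstack(im))
```

```text
[626.40024203 132.62562084  81.4365081 ]
273 165
303 183
```

View pics/blu.png

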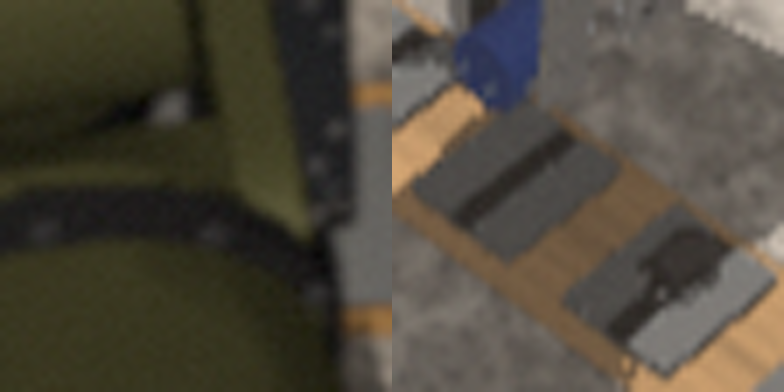

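Emit:
{"op": "jog_arm", "data": {"rows": [0.13, 0.06, -1.2, 0, 0, 0, 1, 0, 0, -1.4, 0, 0, 0, 1, 0, 0, -1.2, 0, 0, 0, 1, 0, 0, -0.9, 0, 0, 0, 1, 0, 0, -0.5, 0, 0, 0, 1, 0, 0, -0.25, 0, 0, 0, 1, 0, 0, -0.1, 0, 0, 0, 1, 0, 0, 0, 0, 0, 0, 1, 0, 0, 0, 0, 0, 0, 1]}}

```text
clock: 16.32
eef_pos: [628.4, 133.6, 26.4]
eef_rot: [3.142, 0.0, -3.124]
wrist_force: [0.8, -0.3, -0.6]
finger_gap: 35.1
finger_force: 15.0
```

Emit:
{"op": "jog_arm", "data": {"rows": [0, 0, -0.07, 0, 0, 0, 1, 0, 0, 0, 0, 0, 0, 1, 0, 0, 0, 0, 0, 0, 0.6, 0, 0, 0, 0, 0, 0, 0.5, 0, 0, 0, 0, 0, 0, 0.4, 0, 0, 1, 0, 0, 0, 0.4, 0, 0, 1.5, 0, 0, 0, 0.4, 0, 0, 1.8, 0, 0, 0, 0.4, 0, 0, 1.8, 0, 0, 0, 0.4, 0, 0, 1.8, 0, 0, 0, 0.4, -1.2, -2.4, 0, 0, 0, 0, 0.25, -1.2, -2.4, 0, 0, 0, 0, 0.25, -1.2, -2.4, 0, 0, 0, 0, 0.25, -1.2, -2.4, 0, 0, 0, 0, 0.25, -1.2, -2.4, 0, 0, 0, 0, 0.25, -1.2, -2.4, 0, 0, 0, 0, 0.25, -1.2, -2.4, 0, 0, 0, 0, 0.25, -1.2, -2.4, 0, 0, 0, 0, 0.25, -1.2, -2.4, 0, 0, 0, 0, 0.25, -1.2, -2.4, 0, 0, 0, 0, 0.25]}}

```text
clock: 17.98
eef_pos: [507.7, -107.5, 105.4]
eef_rot: [-3.141, 0.001, -3.124]
wrist_force: [0.3, -0.2, 0.1]
finger_gap: 70.5
finger_force: 0.0
```

Emit:
{"op": "jog_arm", "data": {"rows": [-1.1, -2.3, 0, 0, 0, 0, 0.25, -1.1, -2.3, 0, 0, 0, 0, 0.25, -1.1, -2.3, 0, 0, 0, 0, 0.25, 0, 0, 0, 0, 0, 0, 0.25, 0, 0, 0, 0, 0, 0, 0.25]}}

```text
clock: 18.4
eef_pos: [475.1, -176.2, 105.3]
eef_rot: [-3.141, 0.001, -3.127]
wrist_force: [-0.1, 0.1, 0.7]
finger_gap: 70.4
finger_force: 0.0
```

Run:
```python
from chk import *
s=manip.read_state();e=s["eef_pos"];print(e,s["eef_rot"])
im=[]
for n,w in(("top",75),("side",75)):
    p,d=manip.camera(n);np.savez(n+"4.npz",p=p,d=d);u,v=map(int,proj(n,np.array([629,70,20.])))
    im.append(cv2.resize(p[v-35:v+35,u-50:u+50],None,fx=4,fy=4,interpolation=cv2.INTER_CUBIC));print(u-50,v-35)
    for k,c,z in(("blue",(628,133,31),27),("black",(630,48,23),20)):
        P=cloud(n,p,d,c,40,z,60);print(n,k,*rect(P)) if len(P)>5 else 0
cv2.imwrite("pics/all4.png",np.hstack(im))
```

```text
[ 475.08441578 -176.24113358  105.26560098] [-3.14125162e+00  8.29614647e-04 -3.12650043e+00]
231 130
top blue n 286 mean [630.  136.2  45.3] rect [628.5 135.9] [33.3 51.1] 89.5 pca -177.9 zmax 50.7
top black n 100 mean [633.1  50.   31.5] rect [632.2  50.6] [21.3 28.2] 87.8 pca 176.4 zmax 35.6
258 154
```

View pics/all4.png

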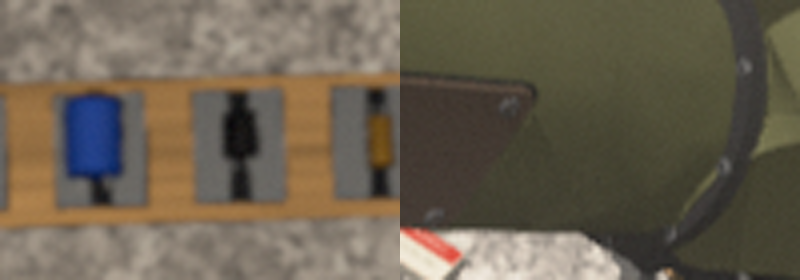

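Run:
```python
from chk import *
p=np.load("top4.npz")["p"]
h=cv2.cvtColor(p,cv2.COLOR_BGR2HSV).astype(int)
# profiles along x at world y offsets from groove centre; sample at z=14 plane
from scipy.ndimage import map_coordinates as mc
def prof(y,z,ch,xs,x0=630):
    uv=np.array([proj("top",np.array([x,y,z])) for x in xs])
    return mc(h[:,:,ch].astype(float),[uv[:,1],uv[:,0]],order=1)
xs=np.arange(590,674,3.)
print(xs.astype(int))
for dy in(-8,8): print("black V z14 dy",dy,prof(48.1+dy+2*.05,23,2,xs).astype(int))
for dy in(-10,0,10): print("blue S z31",dy,prof(133.2+dy,31,1,xs).astype(int))
print("tan S",prof(-37.3,20,1,xs).astype(int))
print("rest edges V dy20",prof(48.1+20,14,1,xs).astype(int),prof(48.1-20,14,1,xs).astype(int))
```

```text
[590 593 596 599 602 605 608 611 614 617 620 623 626 629 632 635 638 641
 644 647 650 653 656 659 662 665 668 671]
black V z14 dy -8 [145 110  89  90  93  93  93  97 101  97  74  44  28  28  29  33  37  42
  43  51  74  92  92  97 127 152 148 127]
black V z14 dy 8 [148 111  83  87  88  89  92  93  94  88  66  41  34  34  33  34  32  33
  38  54  77  83  79  82 114 149 148 136]
blue S z31 -10 [102  30  15  17  16   6  43 145 198 195 183 190 185 185 196 199 196 186
 182 182 189 173  73  95 138 132  82  42]
blue S z31 0 [126  63  21  29  14  61 150 202 199 192 189 193 193 188 188 186 187 189
 188 190 192 190 160  55 140 118  67  38]
blue S z31 10 [ 97  30  12  18  16   7  54 178 195 195 193 193 194 195 195 192 195 190
 188 192 193 197 133  82 141 120  72  41]
tan S [142 132  97  34  17   9   7  62 171 199 186 194 196 197 191 197 199 190
 161  78  23   9  16  61 120 137 136  95]
rest edges V dy20 [141 113  43  14  16  18  17  16  16  15  16  17  17  16  17  16  14  16
  15  16  15  15  14  14  47 109 135 105] [140 114  48  14  14  15  16  13  12  15  16  14  16  14  15  16  15  15
  14  14  14  14  12  12  34  95 137 127]
```

Run:
```python
from h import *
def c(f,n,X):
    p=np.load(f)["p"];u,v=proj(n,np.array(X,float));return cv2.resize(cv2.getRectSubPix(p,(36,36),(u,v)),(266,266),interpolation=cv2.INTER_CUBIC)
A=[c("top0.npz","top",(482,0.5,17)),c("side0.npz","side",(482,.5,17)),c("top4.npz","top",(628,133,20))]
B=[c("top0.npz","top",(484,179.5,11)),c("side0.npz","side",(484,179.5,11)),c("top4.npz","top",(630,48,20))]
im=np.vstack([np.hstack(A),np.hstack(B)]);im=np.clip(255*(im/255.)**0.6,0,255).astype(np.uint8)
cv2.imwrite("pics/mos.png",im)
# depth profile along axis for placed items
d=np.load("top4.npz")["d"]
for y,z in((133.2,48),(48.1,34),(-37.3,28)):
    o=[]
    for x in range(594,670,4):
        u,v=np.rint(proj("top",np.array([x,y,z]))).astype(int);X=dpt("top",(u,v),d[v,u]);o.append((int(X[0]),int(X[2])))
    print(o)
```

```text
[(599, 10), (603, 12), (608, 14), (610, 15), (609, 48), (614, 48), (617, 48), (621, 47), (625, 51), (629, 46), (633, 49), (638, 50), (640, 49), (645, 49), (650, 48), (653, 47), (667, 4), (671, 7), (675, 0)]
[(597, 11), (602, 9), (605, 10), (609, 12), (614, 11), (617, 10), (621, 16), (623, 33), (625, 34), (630, 34), (635, 34), (638, 31), (642, 35), (645, 31), (655, 6), (659, 10), (662, 9), (667, 6), (672, 7)]
[(597, 6), (601, 9), (603, 13), (608, 9), (613, 10), (614, 19), (617, 30), (623, 26), (625, 28), (630, 26), (635, 27), (637, 25), (642, 28), (648, 12), (651, 21), (657, 13), (661, 7), (666, 9), (671, 9)]
```

View pics/mos.png

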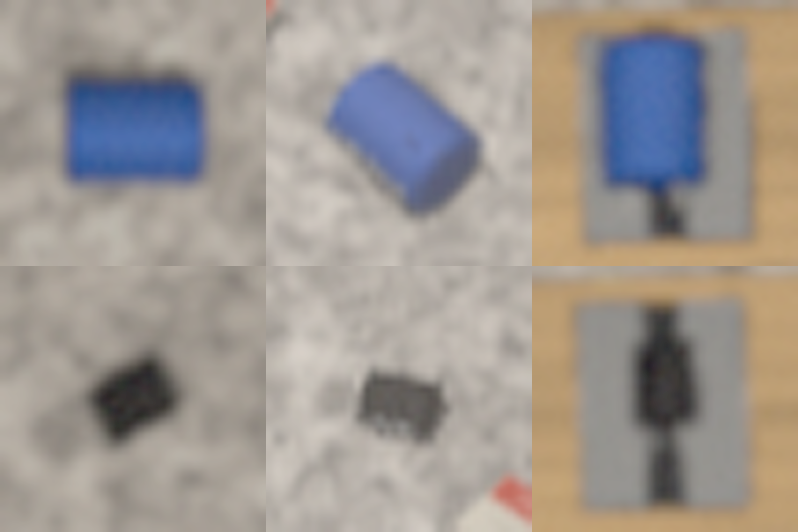

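Emit:
{"op": "jog_arm", "data": {"rows": [0.1, 0, -1.2, 0, 0, 0, 0.25, 0, 0, -1.4, 0, 0, 0, 0.25, 0, 0, -1.4, 0, 0, 0, 0.25, 0, 0, -1.4, 0, 0, 0, 0.25, 0, 0, -1.4, 0, 0, 0, 0.25, 0, 0, -0.9, 0, 0, 0, 0.25, 0, 0, 0, 0, 0, 0, 0.25, 0, 0, 0, 0, 0, 0, 0.35, 0, 0, 0, 0, 0, 0, 0.45, 0, 0, 0, 0, 0, 0, 0.6, 0, 0, 0, 0, 0, 0, 0.8, 0, 0, 0, 0, 0, 0, 0.8, 0, 0, 0, 0, 0, 0, 0.8], "newtons": 25}}

```text
clock: 19.58
eef_pos: [476.7, -175.7, 28.4]
eef_rot: [-3.141, 0.001, -3.125]
wrist_force: [-0.6, 0.0, 6.2]
finger_gap: 49.1
finger_force: 25.0
```

Emit:
{"op": "jog_arm", "data": {"rows": [0, 0, 1, 0, 0, 0, 0.8, 0, 0, 1.7, 0, 0, 0, 0.8, 0, 0, 1.7, 0, 0, 0, 0.8, 0, 0, 1.7, 0, 0, 0, 0.8, 0, 0, 1.7, 0, 0, 0, 0.8, 0.6, 1.5, 1, 0, 0, 0, 0.8, 1.1, 2.9, 0, 0, 0, 0, 0.8, 1.1, 2.9, 0, 0, 0, 0, 0.8, 1.1, 2.9, 0, 0, 0, 0, 0.8, 1.1, 2.9, 0, 0, 0, 0, 0.8, 1.1, 2.9, 0, 0, 0, 0, 0.8, 1.1, 2.9, 0, 0, 0, 0, 0.8, 1.1, 2.9, 0, 0, 0, 0, 0.8, 1.1, 2.9, 0, 0, 0, 0, 0.8, 1.1, 2.9, 0, 0, 0, 0, 0.8, 1.1, 2.9, 0, 0, 0, 0, 0.8, 1.1, 2.9, 0, 0, 0, 0, 0.8, 1.1, 2.9, 0, 0, 0, 0, 0.8, 0.8, 2.1, 0, 0, 0, 0, 0.8, 0.4, 1, 0, 0, 0, 0, 0.8]}}

```text
clock: 21.25
eef_pos: [626.2, 221.1, 115.6]
eef_rot: [3.141, -0.001, -3.122]
wrist_force: [-0.3, -0.8, -2.4]
finger_gap: 49.5
finger_force: 25.0
```

Emit:
{"op": "jog_arm", "data": {"rows": [0, 0, 0, 0, 0, 0, 0.8, 0, 0, 0, 0, 0, 0, 0.8]}}

```text
clock: 21.42
eef_pos: [625.9, 218.0, 115.4]
eef_rot: [-3.141, -0.001, -3.124]
wrist_force: [0.4, 0.7, -2.1]
finger_gap: 49.5
finger_force: 25.0
```

Emit:
{"op": "jog_arm", "data": {"rows": [0.05, 0.03, -1.2, 0, 0, 0, 0.8, 0, 0, -1.6, 0, 0, 0, 0.8, 0, 0, -1.6, 0, 0, 0, 0.8, 0, 0, -1.2, 0, 0, 0, 0.8, 0, 0, -0.8, 0, 0, 0, 0.8, 0, 0, -0.5, 0, 0, 0, 0.8, 0, 0, -0.2, 0, 0, 0, 0.8, 0, 0, -0.15, 0, 0, 0, 0.8, 0, 0, 0, 0, 0, 0, 0.8, 0, 0, 0, 0, 0, 0, 0.8]}}

```text
clock: 22.25
eef_pos: [627.0, 219.0, 43.7]
eef_rot: [3.141, 0.001, -3.124]
wrist_force: [-1.0, -0.2, -2.2]
finger_gap: 49.5
finger_force: 25.0
```

Emit:
{"op": "jog_arm", "data": {"rows": [0, 0, -0.1, 0, 0, 0, 0.8, 0, 0, -0.05, 0, 0, 0, 0.8, 0, 0, 0, 0, 0, 0, 0.8, 0, 0, 0, 0, 0, 0, 0.8]}}

```text
clock: 22.58
eef_pos: [627.1, 219.0, 42.4]
eef_rot: [3.141, 0.001, -3.124]
wrist_force: [-3.3, 0.1, 6.2]
finger_gap: 49.3
finger_force: 25.0
```

Emit:
{"op": "jog_arm", "data": {"rows": [0, 0, 0, 0, 0, 0, 0.43, 0, 0, 0, 0, 0, 0, 0.38, 0, 0, 0, 0, 0, 0, 0.35, 0, 0, 0.5, 0, 0, 0, 0.35, 0, 0, 1.5, 0, 0, 0, 0.35, 0, 0, 1.8, 0, 0, 0, 0.35, 0, 0, 1.8, 0, 0, 0, 0.35, 0, 0, 1.8, 0, 0, 0, 0.35, -2.7, 1.8, 0, 0, 0, 0, 0.35, -2.7, 1.8, 0, 0, 0, 0, 0.35, -2.7, 1.8, 0, 0, 0, 0, 0.35, -2.7, 1.8, 0, 0, 0, 0, 0.35, -2.7, 1.8, 0, 0, 0, 0, 0.35, -2.7, 1.8, 0, 0, 0, 0, 0.35, -2.7, 1.8, 0, 0, 0, 0, 0.35, -2.7, 1.8, 0, 0, 0, 0, 0.35, -2.7, 1.8, 0, 0, 0, 0, 0.35, -2.7, 1.8, 0, 0, 0, 0, 0.35, -2.7, 1.8, 0, 0, 0, 0, 0.35, 0, 0, 0, 0, 0, 0, 0.35]}}

```text
clock: 24.25
eef_pos: [326.1, 419.2, 116.0]
eef_rot: [3.141, -0.0, -3.121]
wrist_force: [0.1, -0.4, 0.7]
finger_gap: 60.9
finger_force: 0.0
```

```bash
cat > fin.py <<'E'
from pc import *
import sys
tag=sys.argv[1];im=[]
print(manip.read_state()["eef_pos"].round(1))
for n in("top","side"):
    p,d=manip.camera(n);np.savez(n+tag+".npz",p=p,d=d);u,v=map(int,proj(n,np.array([629,85,20.])))
    im.append(cv2.resize(p[v-45:v+45,u-65:u+65],(400,277),interpolation=cv2.INTER_CUBIC))
    for k,y,c,z in(("tan",-37.3,631.1,28),("black",48,630,34),("blue",133.2,627.7,48.5),("can",218.5,626.6,75)):
        o=[]
        for x in np.arange(c-45,c+45,1.):
            u,v=np.rint(proj(n,np.array([x,y,z]))).astype(int);X=dpt(n,(u,v),d[v,u])
            if abs(X[2]-z)<5 and d[v,u]>0:o.append(X[0])
        P=cloud(n,p,d,(c,y,z),40,z-6,z+8)
        if o:print(n,k,"rest x",c,"ridge",round(min(o),1),round(max(o),1),"mid",round((min(o)+max(o))/2,1),*(rect(P) if len(P)>5 else ()))
cv2.imwrite(f"pics/f{tag}.png",np.clip(255*(np.hstack(im)/255.)**.7,0,255).astype(np.uint8))
E
python3 fin.py 5
```

```text
[326.1 419.2 116. ]
top tan rest x 631.1 ridge 615.6 642.4 mid 629.0 n 82 mean [629.9 -35.2  26.7] rect [632.4 -35.1] [14.9 37.1] 88.3 pca 179.0 zmax 30.1
top black rest x 630 ridge 621.4 645.3 mid 633.3 n 84 mean [633.2  48.5  32.4] rect [633.6  49.7] [19.3 25.2] 88.8 pca -177.3 zmax 36.2
top blue rest x 627.7 ridge 611.8 653.1 mid 632.4 n 216 mean [631.4 137.2  47.6] rect [631.7 137.9] [28.4 44.2] 89.4 pca -179.0 zmax 51.5
top can rest x 626.6 ridge 605.0 644.5 mid 624.7 n 221 mean [626.6 221.8  70.9] rect [626.8 221.9] [46.3 48. ] 19.9 pca 123.1 zmax 75.0
side tan rest x 631.1 ridge 612.6 639.6 mid 626.1 n 60 mean [626.5 -41.5  26.4] rect [629.1 -40.1] [34.4 16.3] 3.8 pca 179.5 zmax 29.9
side black rest x 630 ridge 620.9 641.7 mid 631.3 n 46 mean [631.5  43.3  32.1] rect [631.   44.4] [26. 18.] 0.2 pca -179.9 zmax 34.7
side blue rest x 627.7 ridge 608.1 649.2 mid 628.6 n 107 mean [628.5 130.8  47.1] rect [629.7 130.4] [47.1 29.3] 2.7 pca -179.6 zmax 50.5
side can rest x 626.6 ridge 608.5 640.7 mid 624.6 n 68 mean [623.3 218.1  70.6] rect [624.4 217.7] [47.3 39.7] 82.1 pca 108.1 zmax 75.2
```

View pics/f5.png

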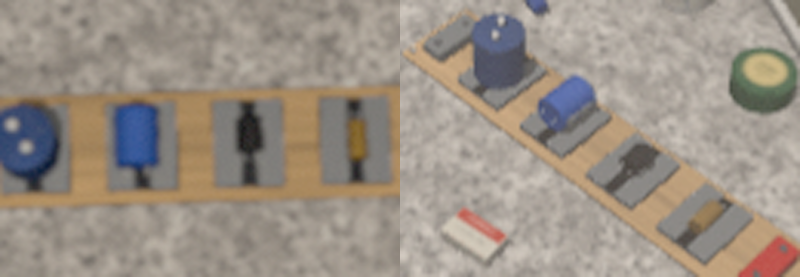

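Emit:
{"op": "jog_arm", "data": {"rows": [2.4, -2.3, 0, 0, 0, 0, 0.4, 2.4, -2.3, 0, 0, 0, 0, 0.4, 2.4, -2.3, 0, 0, 0, 0, 0.4, 2.4, -2.3, 0, 0, 0, 0, 0.4, 2.4, -2.3, 0, 0, 0, 0, 0.4, 2.4, -2.3, 0, 0, 0, 0, 0.4, 2.4, -2.3, 0, 0, 0, 0, 0.4, 2.4, -2.3, 0, 0, 0, 0, 0.4, 2.4, -2.3, 0, 0, 0, 0, 0.4, 2.4, -2.3, 0, 0, 0, 0, 0.4, 2.4, -2.3, 0, 0, 0, 0, 0.4, 2.4, -2.3, 0, 0, 0, 0, 0.4, 1.2, -1.1, 0, 0, 0, 0, 0.4, 0.3, 0, 0, 0, 0, 0, 0.4, 0, 0, 0, 0, 0, 0, 0.4, 0, 0, 0, 0, 0, 0, 0.4], "newtons": 15}}

```text
clock: 25.68
eef_pos: [632.4, 129.8, 115.4]
eef_rot: [3.142, -0.0, -3.125]
wrist_force: [-0.5, 0.7, -0.6]
finger_gap: 56.6
finger_force: 0.0
```

Emit:
{"op": "jog_arm", "data": {"rows": [-0.15, 0.37, -1, 0, 0, 0, 0.4, 0, 0, -1.6, 0, 0, 0, 0.4, 0, 0, -1.6, 0, 0, 0, 0.4, 0, 0, -1.6, 0, 0, 0, 0.4, 0, 0, -1.5, 0, 0, 0, 0.4, 0, 0, -1.0, 0, 0, 0, 0.4, 0, 0, -0.6, 0, 0, 0, 0.4, 0, 0, 0, 0, 0, 0, 0.4, 0, 0, 0, 0, 0, 0, 0.4, 0, 0, 0, 0, 0, 0, 0.55, 0, 0, 0, 0, 0, 0, 0.65, 0, 0, 0, 0, 0, 0, 1, 0, 0, 0, 0, 0, 0, 1, 0, 0, 0, 0, 0, 0, 1, 0, 0, 0, 0, 0, 0, 1]}}

```text
clock: 26.93
eef_pos: [631.5, 133.6, 27.1]
eef_rot: [3.141, 0.001, -3.124]
wrist_force: [-0.6, 0.1, 5.0]
finger_gap: 35.2
finger_force: 15.0
```

Lift 4 mm, shift −2.5 mm, lower.

Emit:
{"op": "jog_arm", "data": {"rows": [0, 0, 0.3, 0, 0, 0, 1, 0, 0, 0.2, 0, 0, 0, 1, -0.15, 0, 0, 0, 0, 0, 1, -0.1, 0, 0, 0, 0, 0, 1, 0, 0, 0, 0, 0, 0, 1, 0, 0, -0.2, 0, 0, 0, 1, 0, 0, -0.2, 0, 0, 0, 1, 0, 0, -0.08, 0, 0, 0, 1, 0, 0, 0, 0, 0, 0, 1, 0, 0, 0, 0, 0, 0, 1]}}

```text
clock: 27.77
eef_pos: [628.7, 133.6, 27.0]
eef_rot: [-3.142, -0.0, -3.124]
wrist_force: [-2.9, -0.6, 5.4]
finger_gap: 35.1
finger_force: 15.0
```

Emit:
{"op": "jog_arm", "data": {"rows": [0, 0, 0, 0, 0, 0, 0.6, 0, 0, 0, 0, 0, 0, 0.5, 0, 0, 0, 0, 0, 0, 0.4, 0, 0, 0.8, 0, 0, 0, 0.4, 0, 0, 1.4, 0, 0, 0, 0.4, 0, 0, 1.4, 0, 0, 0, 0.4, 0, 0, 0.8, 0, 0, 0, 0.5, 0.1, -2, 0, 0, 0, 0, 0.5, 0.1, -2.2, 0, 0, 0, 0, 0.5, 0.1, -2.2, 0, 0, 0, 0, 0.5, 0.1, -2.1, 0, 0, 0, 0, 0.5, 0, 0, 0, 0, 0, 0, 0.5, 0, 0, -1, 0, 0, 0, 0.5, 0, 0, -1.3, 0, 0, 0, 0.5, 0, 0, -1, 0, 0, 0, 0.5, 0, 0, -0.7, 0, 0, 0, 0.5, 0, 0, -0.3, 0, 0, 0, 0.5, 0, 0, 0, 0, 0, 0, 0.5, 0, 0, 0, 0, 0, 0, 0.5], "newtons": 10}}

```text
clock: 29.35
eef_pos: [632.8, 48.9, 27.7]
eef_rot: [3.142, -0.0, -3.124]
wrist_force: [-0.5, -0.7, -0.5]
finger_gap: 46.9
finger_force: 0.0
```

Emit:
{"op": "jog_arm", "data": {"rows": [0, -0.05, 0, 0, 0, 0, 0.65, 0, 0, 0, 0, 0, 0, 0.73, 0, 0, 0, 0, 0, 0, 1, 0, 0, 0, 0, 0, 0, 1, 0, 0, 0, 0, 0, 0, 1, 0, 0, 0.3, 0, 0, 0, 1, 0, 0, 0.2, 0, 0, 0, 1, -0.2, 0, 0, 0, 0, 0, 1, -0.25, 0, 0, 0, 0, 0, 1, 0, 0, 0, 0, 0, 0, 1, 0, 0, -0.2, 0, 0, 0, 1, 0, 0, -0.2, 0, 0, 0, 1, 0, 0, -0.08, 0, 0, 0, 1, 0, 0, 0, 0, 0, 0, 1, 0, 0, 0, 0, 0, 0, 1]}}

```text
clock: 30.6
eef_pos: [628.5, 47.9, 28.5]
eef_rot: [-3.141, 0.001, -3.124]
wrist_force: [-3.0, -1.2, 7.8]
finger_gap: 21.3
finger_force: 10.0
```

Emit:
{"op": "jog_arm", "data": {"rows": [0, 0, 0, 0, 0, 0, 0.7, 0, 0, 0, 0, 0, 0, 0.6, 0, 0, 0, 0, 0, 0, 0.5, 0, 0, 0.8, 0, 0, 0, 0.5, 0, 0, 1.6, 0, 0, 0, 0.5, 0, 0, 1.8, 0, 0, 0, 0.5, 0, 0, 1.8, 0, 0, 0, 0.5, -2.4, 2.6, 1, 0, 0, 0, 0.5, -2.4, 2.6, 0, 0, 0, 0, 0.5, -2.4, 2.6, 0, 0, 0, 0, 0.5, -2.4, 2.6, 0, 0, 0, 0, 0.5, -2.4, 2.6, 0, 0, 0, 0, 0.5, -2.4, 2.6, 0, 0, 0, 0, 0.5, -2.4, 2.6, 0, 0, 0, 0, 0.5, -2.4, 2.6, 0, 0, 0, 0, 0.5, -2.4, 2.6, 0, 0, 0, 0, 0.5, -2.4, 2.6, 0, 0, 0, 0, 0.5, -2.4, 2.6, 0, 0, 0, 0, 0.5, -2.4, 2.6, 0, 0, 0, 0, 0.5, 0, 0, 0, 0, 0, 0, 0.5]}}

```text
clock: 32.27
eef_pos: [336.9, 363.4, 98.6]
eef_rot: [3.141, -0.0, -3.12]
wrist_force: [0.6, 0.1, -0.5]
finger_gap: 47.2
finger_force: 0.0
```

```bash
python3 fin.py 6
python3 - <<'E'
import cv2,numpy as np
from h import *
im=[]
for n in("top","side"):
    p=np.load(n+"6.npz")["p"];u,v=proj(n,np.array([629,92,25.]));im.append(cv2.resize(cv2.getRectSubPix(p,(150,75),(u,v)),(800,400),interpolation=cv2.INTER_CUBIC)[50 if n=="top" else 0:350 if n=="top" else 400])
cv2.imwrite("pics/f6b.png",cv2.resize(np.vstack(im)[:], (686,600)))
E
```

```text
[336.9 363.4  98.6]
top tan rest x 631.1 ridge 614.0 642.8 mid 628.4 n 83 mean [629.1 -35.   26.6] rect [632.4 -35. ] [14.8 36.7] 88.5 pca 179.8 zmax 30.2
top black rest x 630 ridge 616.6 640.5 mid 628.5 n 87 mean [628.8  49.3  32.4] rect [628.5  49.8] [19.2 25.3] 89.0 pca -178.7 zmax 36.1
top blue rest x 627.7 ridge 607.5 650.3 mid 628.9 n 220 mean [629.1 136.9  47.3] rect [629.  136.7] [30.8 44.1] 88.5 pca -179.5 zmax 51.7
top can rest x 626.6 ridge 602.8 646.7 mid 624.7 n 238 mean [626.2 223.   71. ] rect [626.6 222.8] [47.4 47.2] 74.3 pca -172.9 zmax 75.1
side tan rest x 631.1 ridge 615.6 638.1 mid 626.8 n 57 mean [626.5 -41.1  26.4] rect [626.6 -40.3] [33.3 16.2] 4.1 pca 179.2 zmax 29.7
side black rest x 630 ridge 615.5 635.7 mid 625.6 n 49 mean [626.7  43.6  32.1] rect [626.8  43.9] [18.2 25.3] 81.6 pca 178.4 zmax 34.7
side blue rest x 627.7 ridge 605.1 649.4 mid 627.2 n 109 mean [625.2 130.4  46.9] rect [626.3 131.1] [27.3 45.7] 87.0 pca -180.0 zmax 49.9
side can rest x 626.6 ridge 606.4 633.1 mid 619.7 n 76 mean [622.3 215.5  70.8] rect [621.  215.7] [46.4 43. ] 89.8 pca 100.5 zmax 75.3
```

View pics/f6b.png

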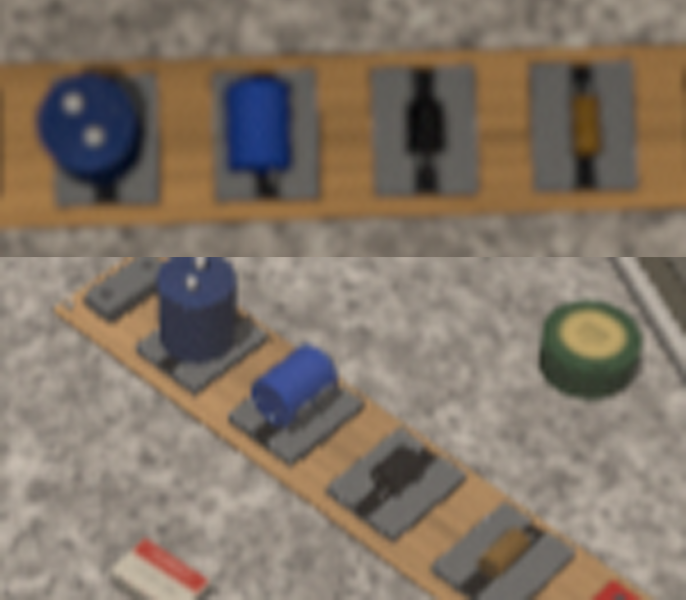

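```bash
python3 -c "
from cell import manip
print(manip.sign_off())"
```

```text
the job is handed in; nothing more can be done
None
```

I placed all four capacitors on the rests in order from the red block: tan, black, blue, then the can upright. The last pictures put each within about 2–3 mm of the middle of its rest, and I handed the job in at about 32 s.

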